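# Make up two gift sets from the cafe's deli goods

## Robot

A 7-joint arm with a two-finger parallel gripper is mounted at the origin on a cart in front of the work surface, level with it; the furniture and walls round the work are solid. World frame = base frame: x ahead of the robot, y to its left, z up, the work surface at z = 0. Lengths are in m, angles in rad, forces in N, time in s.
With the tool pointing down it reaches from about 0.425 to 0.925 m from the base axis. Payload 6.8 kg.
Tool frame: the origin (TCP) lies at the very end of the fingers, on their centre line; the grasp point (between the pads) lies 19 mm behind it; z points along the fingers, y is the line along which they close (so a half turn about z gives the same grasp; the last joint's range is limited). The gripper opens to 85 mm and grips with 20 to 120 N. Pads are 22 mm wide; open, the fingers measure 114 mm over their backs; the gripper's body (76 mm by 85 mm) begins 54 mm behind the grasp point. The pads swing forward as they close: fully open they stand 13 mm farther back than shut.
Start: joints at [-1.22, 0.477, 0.022, 1.555, -0.011, 1.109, -0.083], TCP at [0.299, 0.605, 0.231] pointing down, gripper open.
Joint ranges: [-2.96, 2.96], [-0.34, 2.1], [-1.41, 1.46], [0.24, 2.44], [-1.37, 4.51], [0.17, 1.92], [-2.96, 2.96]. Speed limits (rad/s): [2.39, 2.39, 3.14, 3.14, 3.14, 3.14, 3.14].

## Interface

Orientations are given as [roll, pitch, yaw] about the fixed x, y, z axes, in that order (R = Rz(yaw) Ry(pitch) Rx(roll)).
In Python, from plant import r gives the robot as it stands. Calls block until the motion is done:
- r.reach(position, orientation): joint-space move of the TCP to a pose.
- r.move_linear(position, attitude=None, velocity=0.15): straight line of the TCP; attitude=None keeps the orientation; velocity is the mean speed in m/s.
- r.goto_joints(angles): joint-space move.
- r.set_gripper(opening, squeeze=None): opening from 0.0 (shut) to 1.0 (fully open); squeeze is the grip in N (None keeps the last); returns when the fingers have stopped.
- r.sleep(seconds).
- r.ik(position, orientation): joint angles nearest the present ones, or None.
- r.get_obs(): the state.
- r.snapshot(name): name is "scene" or "side" or "wrist"; returns the picture (400x640x3 uint8, blue, green, red); there is no depth.
- r.camera_params(name): a dict with "fx", "fy", "cx", "cy" (pixels), "extrinsics" (4x4, takes a point from world to camera coordinates). Camera axes: x right, y down, z forward; pixel columns grow to the right and rows downward; lengths in m; the calibration is good to about 2 mm. A picture is of the moment at which its call begins: read the wrist's pose just before it. camera_params takes no time and is no camera call; for the wrist camera it gives the pose at the moment of the call.
A pose or a line that the arm cannot do raises r.PlanningError and nothing moves.
- r.job_done(): hands the job in; it is judged then, once.
The state is a dict: "clock": time; "q": joint angles; "qd": joint speeds; "joint_efforts": joint torques, N m; "tcp_pos": TCP position; "tcp_rot": TCP orientation; "wrist_force": force on the tool from outside, world axes, zero at the start; "moment": the same for the moment, N m; "width": opening from 0.0 (shut) to 1.0 (fully open); "gripper_force": force on a finger pad.
Only numpy, scipy, OpenCV 4.12 (cv2) and the standard library are available. Lean on these libraries where they do the work, as an engineer would, in place of code of your own. Each camera call takes 0.05 s, during which the arm holds its last target. There are 200 camera calls.

## Task

Make up the two gift sets. In the blue tray, press the jam jar fully home into the foam cutout, then stand the honey jar centrally on its lid and the candle on top of the honey jar; in the yellow tray, press the tomato tin fully home into the foam cutout and stand the spice jar centrally on it. Leave both towers upright and standing on their own, and do not disturb the counter bell or the steel milk jug.

Things in the scene. Friction and masses are not known exactly. Their poses are not given: they have to be found in the camera images.
- blue_tray: Square gift tray with a blue rim, 110 x 110 mm, 30 mm high, fixed; origin at the centre of its underside, z up. Dark foam, top 29 mm above the counter, with a central round cutout 64 mm wide with a bevelled mouth; the tray floor seen in it is 8 mm above the counter. Four springy ribs make it snug: push the jam jar down (about 10 N beyond its weight) until its underside is on that floor.
- yellow_tray: Square gift tray with a yellow rim, 110 x 110 mm, 30 mm high, fixed; origin at the centre of its underside, z up. Dark foam, top 29 mm above the counter, with a central round cutout 63 mm wide with a bevelled mouth; the tray floor seen in it is 8 mm above the counter. Four springy ribs make it snug: push the tomato tin down (about 10 N beyond its weight) until its underside is on that floor.
- jam_jar: Round glass jar with pinkish red contents and a red lid, 60 mm wide (lid 56 mm), 78 mm high to the flat lid, about 0.25 kg; stands upright; origin at the centre of its underside, z up.
- honey_jar: Round glass jar with amber contents, a label and a yellow lid, 58 to 60 mm wide, 85 mm high to the flat lid, lid 57 mm wide, about 0.34 kg; stands upright; origin at the centre of its underside, z up.
- candle: Small tealight candle: red wax in a shallow grey cup, 38 mm wide, 18 mm high (the solid rim is 15 mm high), about 40 g; stands upright; origin at the centre of its underside, z up.
- tomato_tin: Round food tin with a green and white label showing tomatoes, bare metal top, 57 mm wide, 72 mm high, flat top, about 0.18 kg; stands upright; origin at the centre of its underside, z up.
- spice_jar: Slim spice jar with a dark blue label and a yellow cap, 47 mm wide (body 44 mm), 98 mm high, about 0.11 kg; stands upright; origin at the centre of its underside, z up.
- service_bell: Bystander: counter bell, cream dome on a black foot, 69 mm wide, 59 mm high; origin at the centre of its underside. To be left alone.
- milk_jug: Bystander: steel milk jug, 69 x 97 mm with its handle, 96 mm high; origin under the middle of its outline, handle towards its own -y. To be left alone.
There are look-alikes about, which are no part of the job. Leave any purple look-alike of the jam_jar alone.

How it is judged:
At the end, for the whole second after the job is handed in: Jam jar in the blue and tin in the yellow cutout: upright, within 8 mm of centre, underside within 3 mm of the floor. Honey jar upright on the jam and spice jar upright on the tin, within 12 mm of centre; candle upright on the honey jar, within 15 mm of centre. All at rest (z of jam_jar in the frame of blue_tray below 0.011 m and horizontal distance between jam_jar and blue_tray below 0.008 m and angle between each of jam_jar, tomato_tin's own z axis and vertical below 0.08 rad and z of honey_jar in the frame of jam_jar between 0.074 and 0.082 m and horizontal distance between honey_jar and jam_jar below 0.012 m and angle between each of honey_jar, candle, spice_jar's own z axis and vertical below 0.1 rad and z of candle in the frame of honey_jar between 0.081 and 0.089 m and horizontal distance between candle and honey_jar below 0.015 m and z of tomato_tin in the frame of yellow_tray below 0.011 m and horizontal distance between tomato_tin and yellow_tray below 0.008 m and z of spice_jar in the frame of tomato_tin between 0.068 and 0.076 m and horizontal distance between spice_jar and tomato_tin below 0.012 m and linear speed of each of candle, honey_jar, spice_jar below 0.02 m/s); the robot touches nothing.
It fails at once if the counter bell is moved more than 30 mm or knocked over (distance of service_bell from where it was at the start of the episode above 0.03 m or angle between service_bell's own z axis and vertical above 0.4 rad).
It fails at once if the milk jug is moved more than 30 mm or knocked over (distance of milk_jug from where it was at the start of the episode above 0.03 m or angle between milk_jug's own z axis and vertical above 0.4 rad).
It also fails if it takes over 136 s, if anything falls off the work surface, if the arm or the gripper's body presses on something with over 40 N, if the wrist force passes 120 N, or if a joint passes its speed limit or range.

## Working session

There is one attempt and no reset: what is moved stays moved. The work goes in short steps, each a Python script; the robot and the scene stay as the last script left them, time stands still between calls to the robot, and variables do not carry over. Pictures are saved under pics/ and viewed, at most 14 in all, crops included, and the job is handed in when it is done.

```bash
ls; mkdir -p pics; python3 - <<'E'
from plant import r
import cv2,numpy as np
for n in("scene","side","wrist"):
    p=r.camera_params(n);print(n,p["fx"],p["cx"],p["cy"],np.round(p["extrinsics"],3).tolist())
    cv2.imwrite(f"pics/{n}0.png",r.snapshot(n))
o=r.get_obs();print(o["clock"],o["tcp_pos"],o["tcp_rot"],o["width"])
E
```

```text
pics
scene 370.49532270139036 318.18292343088734 196.21502201285614 [[0.601, -0.799, -0.009, -0.303], [-0.335, -0.242, -0.91, 0.204], [0.726, 0.55, -0.414, 0.572], [0.0, 0.0, 0.0, 1.0]]
side 508.2420518954108 325.76960113701534 206.208576384048 [[-0.84, -0.543, 0.005, 0.425], [-0.304, 0.463, -0.832, 0.19], [0.45, -0.7, -0.554, 1.142], [0.0, 0.0, 0.0, 1.0]]
wrist 302.74437535972555 316.8378239687432 203.61525608290228 [[0.444, 0.896, -0.002, -0.674], [0.863, -0.426, 0.273, -0.035], [0.244, -0.122, -0.962, 0.379], [0.0, 0.0, 0.0, 1.0]]
0.15 [0.29874654 0.60480193 0.23054733] [-3.14020907e+00  7.65854749e-05  2.68279054e+00] 1.0001350688883803
```

View pics/scene0.png

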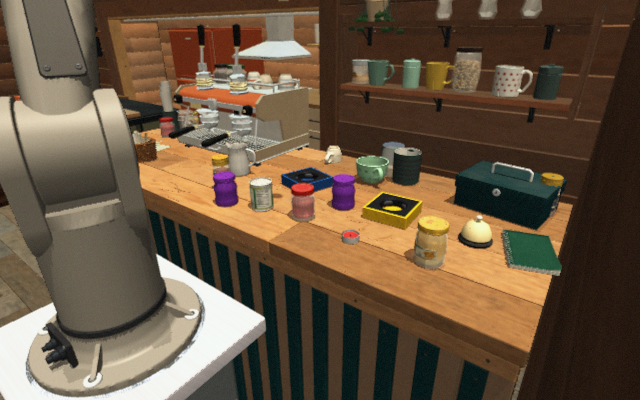

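View pics/side0.png

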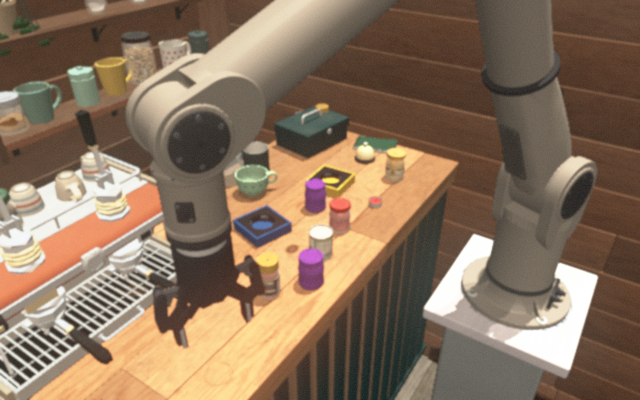

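Scene view candidates:
- **Jam:** red lid at (303,188). The purple jars at (226,178) and (343,182) are look-alikes.
- **Honey:** (432,225).
- **Tin:** (261,182).
- **Candle:** (350,237).
- **Spice jar:** (220,158), behind the purple jar. A yellow-lidded jar at (552,180), behind the box, is a look-alike.
- **Trays:** blue at (307,180), yellow at (392,209).
- **Bystanders:** bell at (476,233), jug at (238,158).

I'll check the choice in one crop and compute the positions.

```bash
cat >h.py <<'E'
from plant import r
import cv2,numpy as np
def ray(n,u,v,z,p=None):
    p=p or r.camera_params(n);E=np.array(p["extrinsics"]);R=E[:3,:3];c=-R.T@E[:3,3]
    d=R.T@np.array([(u-p["cx"])/p["fx"],(v-p["cy"])/p["fy"],1]);return c+d*(z-c[2])/d[2]
E
python3 - <<'E'
from h import *
S=dict(jam=(303,188,.078),honey=(432.5,226,.085),tin=(261,182,.072),candle=(350,236,.012),spice=(220,158,.098),blue=(307,179,.03),yellow=(392,208,.03),bell=(476,243,0),p1=(226,176,.078),p2=(343,180,.078),jug=(238,148,.096))
D=dict(jam=(340,204,.078),honey=(396,153,.085),tin=(320,233,.072),candle=(375,201,.012),spice=(267,261,.098),blue=(263,225,.03),yellow=(330,180,.03),bell=(365,158,0),p1=(311,255,.078),p2=(315,184,.078))
for k in S: print(k,ray("scene",*S[k])[:2].round(3),ray("side",*D[k])[:2].round(3) if k in D else "")
a=cv2.imread("pics/scene0.png")[135:275,190:350];b=cv2.imread("pics/side0.png")[130:310,220:430]
a=cv2.resize(a,(400,350));b=cv2.resize(b,(400,350));cv2.imwrite("pics/c0.png",np.hstack([a,b]))
E
```

```text
jam [0.451 0.004] [0.453 0.016]
honey [ 0.44  -0.313] [ 0.453 -0.3  ]
tin [0.43  0.122] [0.432 0.14 ]
candle [ 0.426 -0.145] [ 0.43  -0.137]
spice [0.445 0.29 ] [0.452 0.313]
blue [0.595 0.107] [0.604 0.144]
yellow [ 0.568 -0.171] [ 0.582 -0.139]
bell [ 0.576 -0.366] [ 0.588 -0.363]
p1 [0.397 0.212] [0.4   0.226]
p2 [ 0.548 -0.045] [ 0.561 -0.03 ]
jug [0.541 0.325]
```

View pics/c0.png

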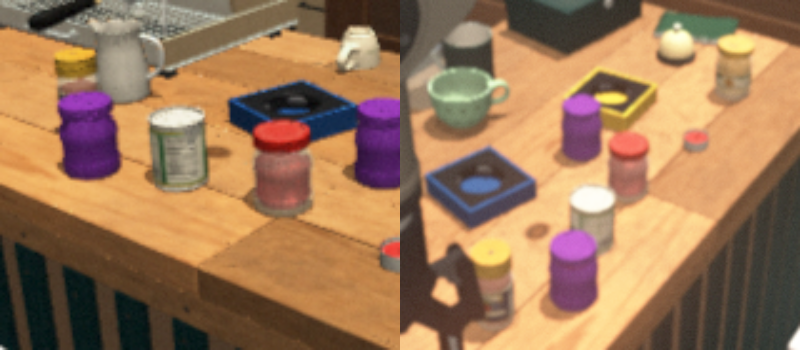

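The tin (green label), red-lidded jam jar, honey jar, candle and the dark-labelled yellow-cap jar all match their descriptions. The brown disc is a wood knot. Next are two wrist views from above.

```bash
cat >>h.py <<'E'
from scipy.spatial.transform import Rotation as Ro
PI=np.pi
def down(yaw): return [PI,0,yaw]
def cam_in_tool():
    o=r.get_obs();T=np.eye(4);T[:3,:3]=Ro.from_euler("xyz",o["tcp_rot"]).as_matrix();T[:3,3]=o["tcp_pos"]
    return np.linalg.inv(T)@np.linalg.inv(np.array(r.camera_params("wrist")["extrinsics"]))
E
python3 - <<'E'
from h import *
C=cam_in_tool();print(C.round(3).tolist())
for i,(x,y) in enumerate([(.52,.16),(.50,-.17)]):
    best=None
    for yaw in np.linspace(-PI,PI,25):
        # camera centre over x,y-ish
        R=Ro.from_euler("xyz",down(yaw)).as_matrix();v=R@(C[:3,3]+C[:3,2]*.25/1)
        p=np.array([x,y,.33])-[v[0],v[1],0];q=r.ik(p,down(yaw))
        if q is None: continue
        s=abs(q[6])+abs(q[4]);
        if best is None or s<best[0]: best=(s,p,yaw)
    print(best);r.reach(best[1],down(best[2]));
    np.save(f"pics/E{i}.npy",r.camera_params("wrist")["extrinsics"]);cv2.imwrite(f"pics/w{i}.png",r.snapshot("wrist"))
print(r.get_obs()["clock"])
E
```

```text
[[-0.001, -0.962, -0.272, 0.069], [1.0, -0.001, -0.0, 0.0], [0.0, -0.272, 0.962, -0.142], [0.0, 0.0, 0.0, 1.0]]
(np.float64(0.14591656459636837), array([0.52016865, 0.15916859, 0.33      ]), np.float64(1.8325957145940457))
(np.float64(0.211486746952873), array([ 0.49973035, -0.17080435,  0.33      ]), np.float64(1.3089969389957465))
3.3417
```

```bash
python3 -c "
import cv2,numpy as np
a=cv2.imread('pics/w0.png');b=cv2.imread('pics/w1.png')
cv2.imwrite('pics/w01.png',cv2.resize(np.vstack([a,b]),(480,600)))"
```

```text
(no output)
```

View pics/w0.png

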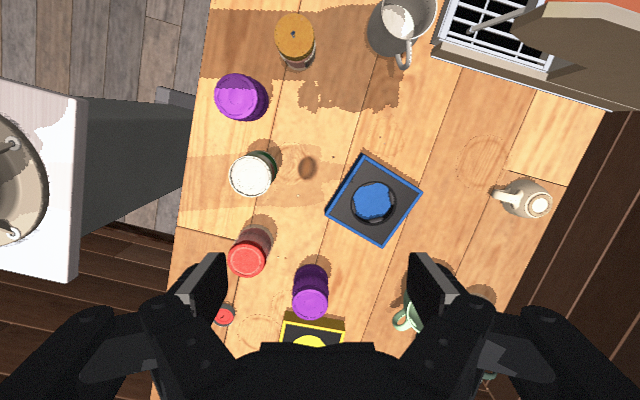

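View pics/w1.png

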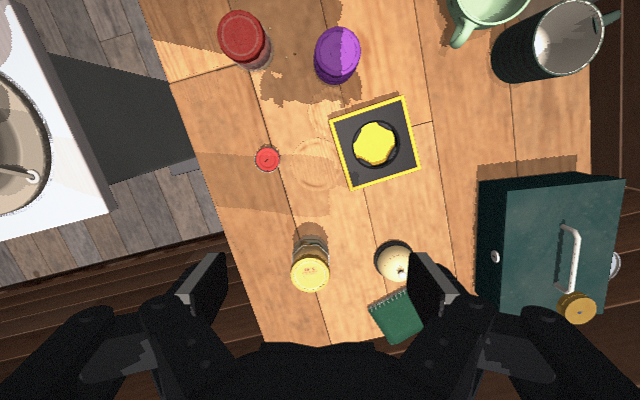

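w0 shows the spice cap (294,35), tin (251,174), jam lid (247,258) and blue tray (373,202). w1 shows the candle (267,159), yellow tray (376,143), honey lid (310,270), bell (394,262) and a look-alike jar on the box (577,307). I'll measure with blobs and check the lid widths.

```bash
cat >>h.py <<'E'
def blob(img,seed,tol=(10,70,70),box=60):
    """contour of the colour-similar region round seed"""
    hsv=cv2.cvtColor(cv2.GaussianBlur(img,(3,3),0),cv2.COLOR_BGR2HSV).astype(int);u,v=map(int,seed)
    s=np.median(hsv[v-2:v+3,u-2:u+3].reshape(-1,3),axis=0);d=np.abs(hsv-s);d[...,0]=np.minimum(d[...,0],180-d[...,0])
    if s[1]<40: d[...,0]=0
    m=(d<=tol).all(2).astype(np.uint8);k=np.zeros_like(m);k[max(v-box,0):v+box,max(u-box,0):u+box]=1;m*=k
    m=cv2.morphologyEx(m,cv2.MORPH_OPEN,np.ones((3,3)))
    n,l=cv2.connectedComponents(m);m=(l==l[v,u]).astype(np.uint8)
    c=max(cv2.findContours(m,0,cv2.CHAIN_APPROX_NONE)[0],key=cv2.contourArea);return cv2.convexHull(c)[:,0].astype(float)
def circ(img,seed,z,p,n="wrist",**k):
    """project blob outline to height z; return centre, diameter (min enclosing circle)"""
    P=np.float32([ray(n,u,v,z,p)[:2]*1000 for u,v in blob(img,seed,**k)+0.0])
    (c,rad)=cv2.minEnclosingCircle(P);a=cv2.contourArea(P);return np.array(c)/1000,2*rad,2*np.sqrt(a/PI)
E
python3 - <<'E'
from h import *
p=r.camera_params("wrist")
for i,L in enumerate([dict(spice=(290,25,.098),tin=(251,174,.072),jam=(247,258,.078)),dict(candle=(267,159,.016),honey=(310,270,.085),jam=(242,36,.078),look=(577,301,.1))]):
    p["extrinsics"]=np.load(f"pics/E{i}.npy");im=cv2.imread(f"pics/w{i}.png")
    for k,(u,v,z) in L.items():
        c,d,e=circ(im,(u,v),z,p);print(k,c.round(4),round(d,1),round(e,1))
    T=[[(366,155),(423,190),(384,247),(325,211)],[(405,97),(420,168),(353,189),(330,116)]][i]
    P=np.array([ray("wrist",u,v,.03,p)[:2] for u,v in T]);print("tray",P.mean(0).round(4),[round(np.linalg.norm(P[j]-P[j-1]),3) for j in range(4)],(P[1]-P[0]).round(3))
    for k,q,z in [("jug",(400,22),.09),("p2",(310,303),.078),("p1",(238,97),.078)] if i==0 else [("bell",(397,270),.055),("p2",(338,52),.078)]: print(k,ray("wrist",*q,z,p)[:2].round(3))
E
```

```text
spice [0.4533 0.2975] 155.9 118.4
tin [0.4342 0.1308] 57.8 56.2
jam [0.4539 0.011 ] 56.6 53.9
tray [0.6176 0.1324] [np.float64(0.103), np.float64(0.102), np.float64(0.107), np.float64(0.111)] [ 0.098 -0.027]
jug [0.564 0.352]
p2 [ 0.561 -0.031]
p1 [0.401 0.226]
candle [ 0.4303 -0.1401] 38.1 36.5
honey [ 0.4585 -0.3057] 251.7 199.8
jam [0.4545 0.011 ] 57.6 55.0
look [ 0.8122 -0.4518] 44.3 43.0
tray [ 0.5924 -0.1585] [np.float64(0.106), np.float64(0.103), np.float64(0.102), np.float64(0.111)] [ 0.004 -0.103]
bell [ 0.579 -0.349]
p2 [ 0.562 -0.036]
```

```bash
cat >>h.py <<'E'
def yaw_for(p,pref=None):
    """feasible down-yaw keeping wrist nearest mid-range, or nearest to pref modulo pi"""
    best=None
    for y in (np.linspace(-PI,PI,49) if pref is None else [pref-PI,pref,pref+PI,pref-2*PI]):
        q=r.ik(p,down(y))
        if q is not None and (best is None or abs(q[6])+abs(q[4])<best[0]): best=(abs(q[6])+abs(q[4]),y)
    return best[1]
def over(x,y,z,yaw=None):
    yw=yaw_for([x,y,z],yaw);r.reach([x,y,z],down(yw));return yw
E
python3 - <<'E'
from h import *
ims=[]
for k,x,y,z in [("honey",.458,-.306,.27),("yellow",.592,-.158,.2),("blue",.617,.132,.2),("spice",.453,.298,.27)]:
    over(x,y,z);r.sleep(.1);np.save(f"pics/E{k}.npy",r.camera_params("wrist")["extrinsics"]);im=r.snapshot("wrist");cv2.imwrite(f"pics/k{k}.png",im);ims.append(im[0:300,120:520])
cv2.imwrite("pics/m.png",np.vstack([np.hstack(ims[:2]),np.hstack(ims[2:])]));print(r.get_obs()["clock"])
E
```

```text
7.5333
```

View pics/m.png

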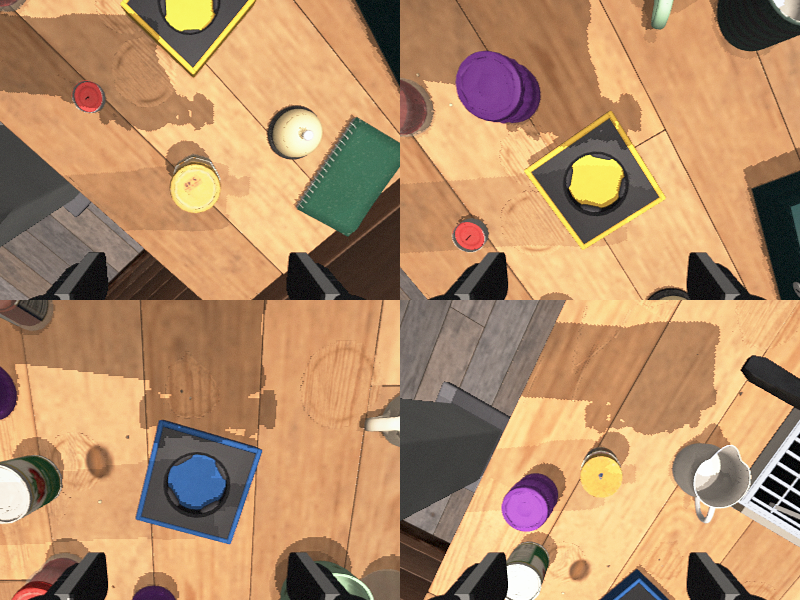

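The montage shows the honey lid at (315,187), yellow cutout at (317,182), blue cutout at (317,182) and spice cap at (321,176), in full-frame pixels. The jug is to the right of the spice jar.

```bash
python3 - <<'E'
from h import *
p=r.camera_params("wrist")
def ld(k): p["extrinsics"]=np.load(f"pics/E{k}.npy");return cv2.imread(f"pics/k{k}.png")
for k,z,D in [("honey",.085,.057),("spice",.098,.047)]:
    im=ld(k);s=(315,187) if k=="honey" else (321,176)
    dep=abs(np.linalg.inv(p["extrinsics"])[2,3]-z)/.962;R=p["fx"]*D/2/dep
    g=cv2.cvtColor(im,cv2.COLOR_BGR2HSV)[...,1];x0,y0=s[0]-50,s[1]-50
    for ch in (g,cv2.cvtColor(im,cv2.COLOR_BGR2GRAY)):
        c=cv2.HoughCircles(ch[y0:y0+100,x0:x0+100],cv2.HOUGH_GRADIENT,1.0,40,param1=100,param2=10,minRadius=int(R-3),maxRadius=int(R+4))
        if c is not None:
            u,v,rr=c[0,0];print(k,u+x0,v+y0,rr,round(R,1),ray("wrist",u+x0,v+y0,z,p)[:2].round(4))
    print(k,ray("wrist",*s,z,p)[:2].round(4))
for k,T in [("yellow",[(613,112),(664,197),(584,247),(526,173)]),("blue",[(162,420),(261,451),(230,543),(137,518)])]:
    im=ld(k);T=np.array(T)+((-280,0) if k=="yellow" else (120,-300))
    # rim blob: hull of saturated colour -> min-area rect at z=.03
    hsv=cv2.cvtColor(im,cv2.COLOR_BGR2HSV);h=hsv[...,0]
    m=((abs(h.astype(int)-(29 if k=="yellow" else 108))<6)&(hsv[...,1]>(170 if k=="yellow" else 120))&(hsv[...,2]>60)).astype(np.uint8)
    m[:,:200]=0;m[:,420:]=0;m[:90]=0;m[265:]=0
    q=cv2.findNonZero(m)[:,0];P=np.float32([ray("wrist",u,v,.03,p)[:2]*1000 for u,v in q]);print(k,cv2.minAreaRect(P))
    P=np.array([ray("wrist",u,v,.03,p)[:2] for u,v in T]);print(P.mean(0).round(4),(P.max(0)-P.min(0)).round(3),"ring",ray("wrist",317,182,.026,p)[:2].round(4))
    c,d,e=circ(im,(317,180),.008,p,tol=(8,90,90),box=38);print("floor",c.round(4),d,e)
E
```

```text
honey 314.5 186.5 25.0 25.3 [ 0.4547 -0.3055]
honey 314.5 187.5 23.9 25.3 [ 0.4539 -0.3063]
honey [ 0.4547 -0.3063]
spice 321.5 174.5 21.0 21.8 [0.4527 0.3088]
spice 320.5 174.5 22.2 21.8 [0.4518 0.3082]
spice [0.4531 0.3071]
yellow ((592.6576538085938, -157.3249969482422), (104.19242095947266, 104.46358489990234), 3.6238157749176025)
[ 0.5917 -0.16  ] [0.113 0.11 ] ring [ 0.5929 -0.1586]
floor [ 0.5907 -0.16  ] 63.30839538574219 59.26847120878635
blue ((617.194580078125, 129.65658569335938), (108.75736236572266, 108.35728454589844), 73.9269790649414)
[0.6181 0.1294] [0.131 0.133] ring [0.6176 0.1321]
floor [0.6171 0.1301] 65.54125213623047 61.425569393869054
```

```bash
cat >>h.py <<'E'
def F(): return np.array(r.get_obs()["wrist_force"])
def say(t): o=r.get_obs();print(t,round(o["clock"],1),o["tcp_pos"].round(4),"F",np.round(o["wrist_force"],1),"w",round(o["width"],3),"g",np.round(o["gripper_force"],1))
def pick(x,y,ztcp,yaw=None,open_=1.0,sq=60,up=.2,hi=.2):
    r.set_gripper(open_);yw=over(x,y,hi,yaw);r.move_linear([x,y,ztcp],velocity=.15);r.set_gripper(0,sq);say("gripped")
    r.move_linear([x,y,up],velocity=.2);return yw
def lower(x,y,z0,z1,step=.002,fmax=30,v=.04):
    """step down until target or upward reaction beyond fmax"""
    f0=F()[2];z=z0
    while z>z1+1e-6:
        z=max(z-step,z1);r.move_linear([x,y,z],velocity=v)
        if F()[2]-f0>fmax: break
    say("lowered z=%.4f dF=%.1f"%(z,F()[2]-f0));return z
E
python3 - <<'E'
from h import *
zt=.033;bx,by=.6173,.1303
pick(.4542,.011,zt);say("lift")
over(bx,by,.2);say("above")
r.move_linear([bx,by,zt+.034],velocity=.12);say("mouth")
lower(bx,by,zt+.034,zt+.005,fmax=28)
cv2.imwrite("pics/j1.png",r.snapshot("wrist"))
E
```

```text
gripped 10.6 [0.4545 0.0112 0.0342] F [-4.5  0.3 16. ] w 0.663 g 59.9
lift 11.5 [0.4532 0.0111 0.199 ] F [ 0.4  0.6 -3.2] w 0.657 g 64.3
above 12.4 [0.6165 0.1292 0.1985] F [-0.1 -1.  -3.4] w 0.66 g 64.3
mouth 13.6 [0.618  0.1303 0.0679] F [-0.6  0.7 -2.7] w 0.66 g 64.3
lowered z=0.0390 dF=32.9 17.1 [0.6175 0.1298 0.0423] F [-8.8 -2.4 30.2] w 0.662 g 67.5
```

```bash
python3 - <<'E'
from h import *
bx,by=.6173,.1303
r.set_gripper(1.0);say("released");r.move_linear([bx,by,.15],velocity=.2)
r.sleep(.1);cv2.imwrite("pics/j2.png",r.snapshot("wrist"))
r.set_gripper(0);r.move_linear([bx,by,.095],velocity=.15);lower(bx,by,.095,.078,fmax=25)
r.move_linear([bx,by,.2],velocity=.25);r.sleep(.1)
im=r.snapshot("wrist");cv2.imwrite("pics/j3.png",im)
p=r.camera_params("wrist");q=p["extrinsics"]@[bx,by,.086,1];u,v=p["fx"]*q[0]/q[2]+p["cx"],p["fy"]*q[1]/q[2]+p["cy"];print(u,v,circ(im,(u,v),.086,p))
say("up")
E
```

```text
released 17.6 [0.6169 0.1307 0.0385] F [-0.8  0.2  0.8] w 1.0 g 0.0
lowered z=0.0830 dF=26.0 21.2 [0.618  0.1302 0.0863] F [-8.8 -0.5 26.8] w 0.001 g 13.3
318.1500729322446 200.13893776278414 (array([0.61761487, 0.12940726]), 53.19518280029297, np.float64(52.12120600584014))
up 22.0 [0.6164 0.1303 0.1985] F [-0.9  0.8  0.5] w -0.001 g 0.0
```

View pics/j3.png

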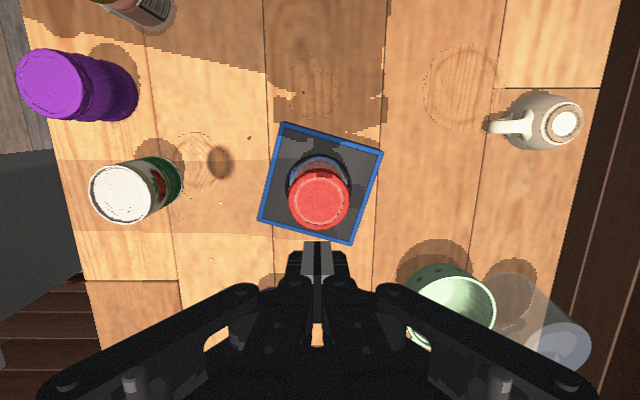

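The jam lid (319,200) is centred in the blue tray. First contact at 0.0863 m means it is fully home. Tin next.

```bash
python3 - <<'E'
from h import *
zt=.031;bx,by=.5923,-.1587
pick(.4342,.1308,zt)
over(bx,by,.2);say("above")
r.move_linear([bx,by,zt+.034],velocity=.12)
lower(bx,by,zt+.034,zt+.003,fmax=28)
r.set_gripper(1.0);say("released");r.move_linear([bx,by,.15],velocity=.25)
r.set_gripper(0);r.move_linear([bx,by,.089],velocity=.15);lower(bx,by,.089,.072,fmax=25)
r.move_linear([bx,by,.2],velocity=.25);r.sleep(.1)
im=r.snapshot("wrist");cv2.imwrite("pics/t3.png",im)
p=r.camera_params("wrist");q=p["extrinsics"]@[bx,by,.08,1];u,v=p["fx"]*q[0]/q[2]+p["cx"],p["fy"]*q[1]/q[2]+p["cy"];print(u,v,circ(im,(u,v),.08,p))
say("up")
E
```

```text
gripped 25.2 [0.4344 0.1311 0.0318] F [-2.6 -0.4  9.8] w 0.656 g 62.1
above 27.4 [ 0.5923 -0.1568  0.1994] F [-0.1  0.3 -2.3] w 0.657 g 63.9
lowered z=0.0370 dF=31.9 32.2 [ 0.5922 -0.159   0.0398] F [-12.1   2.3  29.7] w 0.66 g 67.1
released 32.6 [ 0.5926 -0.1581  0.0367] F [0.  0.3 0. ] w 1.001 g 0.0
lowered z=0.0770 dF=27.5 36.0 [ 0.5928 -0.1589  0.0801] F [-8.2  4.9 28.2] w -0.001 g 14.0
318.19251898549714 198.24009319995025 (array([ 0.59188617, -0.15941949]), 56.56919479370117, np.float64(53.92268412419396))
up 36.8 [ 0.5915 -0.1582  0.1985] F [-0.4 -0.7  0.2] w 0.002 g 0.0
```

View pics/t3.png

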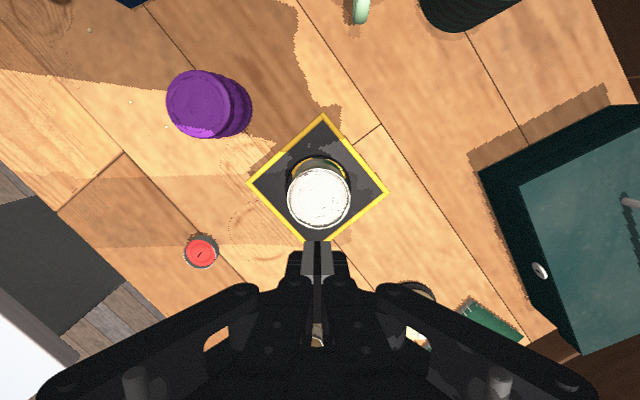

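The tin (319,198) is centred in the yellow tray. Contact at 0.0801 m means it is home. Honey next.

```bash
python3 - <<'E'
from h import *
zt=.038;bx,by=.6176,.1300
pick(.4545,-.306,zt,up=.25)
over(bx,by,.25);r.sleep(.2);say("above")
r.move_linear([bx,by,zt+.092],velocity=.12)
lower(bx,by,zt+.092,zt+.080,fmax=4,step=.001)
cv2.imwrite("pics/hs.png",r.snapshot("side"))
r.set_gripper(1.0);say("released");r.move_linear([bx,by,.30],velocity=.2);r.sleep(.1)
im=r.snapshot("wrist");cv2.imwrite("pics/h3.png",im);p=r.camera_params("wrist");q=p["extrinsics"]@[bx,by,.171,1];u,v=p["fx"]*q[0]/q[2]+p["cx"],p["fy"]*q[1]/q[2]+p["cy"];print(u,v)
try: print(circ(im,(u+5,v+5),.171,p))
except Exception as e: print(e)
s=r.snapshot("scene");cv2.imwrite("pics/h4.png",np.hstack([im[60:360,120:520],cv2.resize(s[100:250,210:410],(400,300))]));say("up")
E
```

```text
gripped 40.0 [ 0.455  -0.3063  0.0389] F [-0.6  0.2  6.1] w 0.654 g 62.3
above 43.2 [0.6177 0.1286 0.2502] F [-0.2 -0.4 -2.4] w 0.653 g 64.0
lowered z=0.1240 dF=8.9 45.8 [0.6177 0.13   0.1251] F [-3.9 -0.1  6.6] w 0.654 g 64.7
released 46.3 [0.6176 0.13   0.1239] F [ 0.  -0.8  0.1] w 1.0 g 0.0
317.7269793138894 195.70715908315367
(array([0.61592554, 0.11951437]), 70.91082763671875, np.float64(59.246566348507024))
up 47.5 [0.6171 0.13   0.2989] F [-0.   0.7  1. ] w 0.998 g 0.0
```

View pics/h4.png

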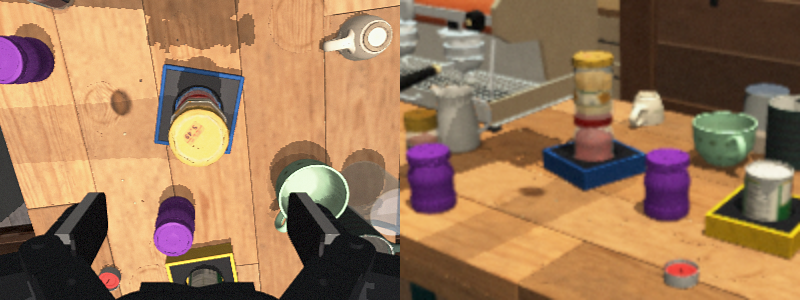

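The honey lid (319,197 in the full frame) is within 2 mm of the expected spot, and the tower is upright. Next is the candle. I'll first probe the fingertip height at candle width on bare counter.

```bash
python3 - <<'E'
from h import *
r.set_gripper(.46,25);over(.46,-.21,.1);r.move_linear([.46,-.21,.012],velocity=.15)
z=lower(.46,-.21,.012,-.012,step=.001,fmax=4);zc=r.get_obs()["tcp_pos"][2]+.0018;print("zc",zc)
r.move_linear([.46,-.21,.06],velocity=.2)
x,y=.4303,-.1401
r.set_gripper(.7);over(x,y,.08);r.move_linear([x,y,zc],velocity=.1);r.set_gripper(0,25);say("grip")
r.move_linear([x,y,.1],velocity=.15);r.sleep(.1);say("lift");im=r.snapshot("wrist");s=r.snapshot("scene")
cv2.imwrite("pics/c1.png",np.hstack([im[60:360,120:520],cv2.resize(s[170:260,290:410],(400,300))]));open("zc","w").write(str(zc))
E
```

```text
lowered z=-0.0020 dF=10.4 53.8 [ 0.46   -0.2101 -0.0014] F [-2.1  0.9 10.9] w 0.463 g 5.4
zc 0.00044492387925096745
grip 56.3 [ 0.4307 -0.1401  0.0011] F [-1.2  0.   5.8] w 0.42 g 24.6
lift 57.2 [ 0.4296 -0.1399  0.0992] F [ 0.3 -1.2 -0.6] w 0.424 g 25.0
```

View pics/c1.png

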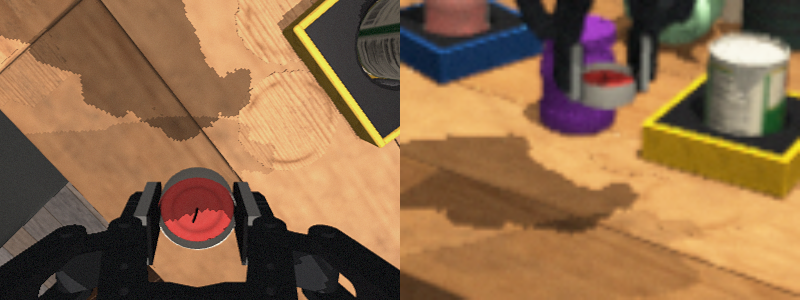

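The candle is held level between the pads. Placing it now.

```bash
python3 - <<'E'
from h import *
zc=float(open("zc").read());bx,by=.6176,.1297
r.move_linear([.4303,-.1401,.27],velocity=.25);over(bx,by,.27);r.sleep(.2)
r.move_linear([bx,by,.180],velocity=.12);lower(bx,by,.180,.168,fmax=2,step=.001)
r.set_gripper(.7);say("released");r.move_linear([bx,by,.34],velocity=.15);r.sleep(.1)
im=r.snapshot("wrist");p=r.camera_params("wrist");q=p["extrinsics"]@[bx,by,.188,1];print(p["fx"]*q[0]/q[2]+p["cx"],p["fy"]*q[1]/q[2]+p["cy"])
s=r.snapshot("scene");cv2.imwrite("pics/c2.png",np.hstack([im[60:360,120:520],cv2.resize(s[100:250,210:410],(400,300))]));say("up")
E
```

```text
lowered z=0.1720 dF=5.0 62.5 [0.6179 0.1297 0.1725] F [-1.  -0.9  4.7] w 0.422 g 25.5
released 62.8 [0.6175 0.1297 0.1718] F [0.2 0.4 0.2] w 0.7 g 0.0
317.39353520489163 189.9570910764579
up 64.3 [0.6173 0.1297 0.3393] F [ 0.4 -0.1  0. ] w 0.703 g 0.0
```

View pics/c2.png

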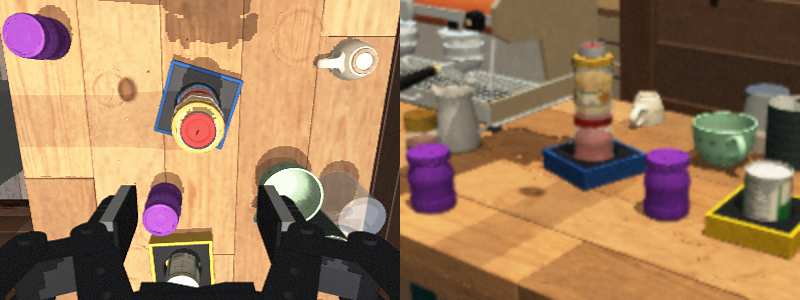

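The candle (317,191) is centred and the tower upright. Last is the spice jar, with the fingers lined up clear of the jug and the purple jar.

```bash
python3 - <<'E'
from h import *
zt=.055;bx,by=.5921,-.1590
pick(.4525,.308,zt,yaw=np.deg2rad(36),open_=.85,sq=45,up=.34,hi=.26);say("lift")
over(bx,by,.34);r.sleep(.2)
r.move_linear([bx,by,zt+.088],velocity=.15);lower(bx,by,zt+.088,zt+.074,fmax=3,step=.001)
r.set_gripper(.9);say("released");r.move_linear([bx,by,.34],velocity=.15);r.sleep(.1)
im=r.snapshot("wrist");p=r.camera_params("wrist");q=p["extrinsics"]@[bx,by,.178,1];print(p["fx"]*q[0]/q[2]+p["cx"],p["fy"]*q[1]/q[2]+p["cy"])
s=r.snapshot("scene");cv2.imwrite("pics/s2.png",np.hstack([im[60:360,120:520],cv2.resize(s[100:280,210:450],(400,300))]));say("up")
E
```

```text
gripped 67.6 [0.4532 0.308  0.0557] F [ 0.9 -1.   5.9] w 0.522 g 45.1
lift 69.2 [0.4519 0.3078 0.339 ] F [ 0.9  0.3 -0.7] w 0.523 g 45.5
lowered z=0.1350 dF=5.7 74.6 [ 0.5925 -0.1592  0.1356] F [-0.6  0.5  4.5] w 0.523 g 45.0
released 75.0 [ 0.592  -0.1589  0.1348] F [-0.3 -0.6 -1.5] w 0.899 g 0.0
317.30826177810957 187.59689184168207
up 76.7 [ 0.5919 -0.1589  0.3395] F [ 1.  -0.  -0.2] w 0.895 g 0.0
```

View pics/s2.png

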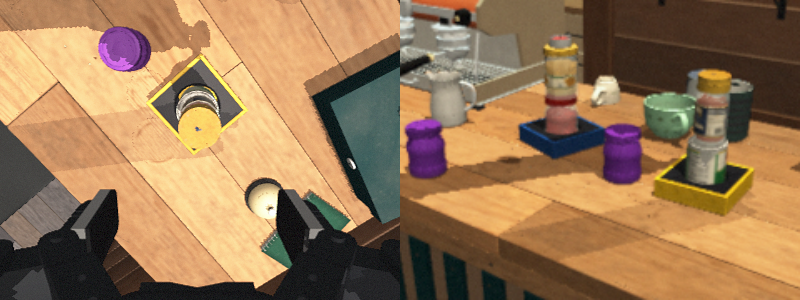

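The spice cap is at (320,188), against an expected (317,188). Both towers are upright, and the jug and bell are where they were. Handing in.

```bash
python3 -c "
from plant import r
r.sleep(.5);print(r.job_done())"
```

```text
the job is handed in; nothing more can be done
None
```

Both gift sets are built and the job is handed in at about 77 s of the 136 s limit; in the last images both towers stood upright and centred, with the bell and milk jug undisturbed, though the hand-in call returned no verdict.

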